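# Refit the washed burner knob and hold it in to light the hob

### The arm

A 7-joint arm with a two-finger parallel gripper is mounted at the origin on a cart in front of the work surface, level with it; the furniture and walls round the work are solid. World frame = base frame: x ahead of the robot, y to its left, z up, the work surface at z = 0. Lengths are in m, angles in rad, forces in N, time in s.
With the tool pointing down it reaches from about 0.4 to 0.85 m from the base axis. Payload 10.4 kg.
Tool frame: the origin (TCP) lies midway between the tips of the shut fingers; the grasp point (between the pads) lies 19 mm behind it (manip.grasp_offset is the distance from the TCP to the grasp point, in m); z points along the fingers, y is the line along which they close (so a half turn about z gives the same grasp; the last joint's range is limited). The gripper opens to 85 mm and grips with 20 to 120 N. Pads are 22 mm wide; open, the fingers measure 114 mm over their backs; the gripper's body (76 mm by 85 mm) begins 54 mm behind the grasp point. The pads swing forward as they close: fully open they stand 13 mm farther back than shut.
Start: joints at [-1.218, 0.332, -0.065, 1.46, 0.022, 1.35, -0.088], TCP at [0.229, 0.581, 0.231] pointing down, gripper open.
Joint ranges: [-2.6, 2.6], [-0.5, 2.12], [-1.47, 1.34], [0.16, 2.42], [-1.27, 4.41], [0.06, 2.06], [-2.6, 2.6]. Speed limits (rad/s): [2.22, 2.22, 2.79, 2.79, 3.14, 3.14, 3.14].

### API

Orientations are given as a unit quaternion [x, y, z, w].
In Python, from workcell import manip, eyes, hand_in gives the robot as it stands (manip), with the cameras (eyes) and the job as plain functions.
- The arm moves only by the shell command python3 jog.py [FORCE], which reads ROWS from standard input. ROWS is one flat JSON list of numbers that holds 1 to 20 rows one after another, with no inner brackets; each row has 7 numbers: a rotation vector rx, ry, rz in shares of pi rad (1.0 is pi rad), then dx, dy, dz in shares of 1000 mm (1.0 is 1000 mm), then the opening from 0.0 (shut) to 1.0 (fully open); each row is the pose to reach, as a shift and turn from the pose commanded when the command began, along the tool's axes at that moment; what a row does not reach only later rows make up. A row lasts 1/8 s, in which the tool goes at most 0.0625 m and 0.188 rad, less where a joint would pass 70% of its speed; a pose out of reach is approached as far as the arm can. The fingers move at their own pace and stop on an object; FORCE is the grip in N (left out, the last holds). Time passes only in rows, so rows that do not move let the fingers close. It prints the time, the measured TCP pose, the force, the opening and the grip force at its end. A shift or turn number past 1, either way, is cut back to 1. Input that does not fit is refused with a message, and nothing moves.
- manip.get_obs(): the state, without advancing time (a new reading comes with each control period).
- eyes.camera(name): name is "scene" or "top" or "wrist"; returns the picture (480x640x3 uint8, blue, green, red); there is no depth.
- eyes.calibration(name): a dict with "fx", "fy", "cx", "cy" (pixels), "k1" (the pictures are not rectified: a ray, as slopes to the right and down, at radius r is drawn at 1 + k1 r^2 times it, then the intrinsics apply), "world_from_camera" (4x4, takes a point from camera to world coordinates); the wrist camera has in their place "tool_from_camera" (4x4, takes a point from camera to tool coordinates, whose origin is the TCP and whose axes are the flange's). Camera axes: x right, y up, looking along -z (the intrinsics and any distortion apply to the point x, -y, -z); pixel columns grow to the right and rows downward; lengths in m; the calibration is good to about 2 mm. A picture is of the moment at which its call begins: read the wrist's pose just before it. calibration takes no time and is no camera call.
- hand_in(): hands the job in; it is judged then, once.
The state is a dict: "clock": time; "joint_pos": joint angles; "joint_velocities": joint speeds; "tau": joint torques, N m; "position": TCP position; "ee_rot": TCP orientation; "ft_force": force on the tool from outside, world axes, zero at the start; "torque": the same for the moment, N m; "grip_width": opening from 0.0 (shut) to 1.0 (fully open); "grasp_force": force on a finger pad.
Only numpy, scipy, OpenCV 4.12 (cv2) and the standard library are available. Lean on these libraries where they do the work, as an engineer would, in place of code of your own. Each camera call takes 0.05 s, during which the arm holds its last target. There are 200 camera calls.

### The job

Get the little gas hob going again after its clean: first turn the timer dial until its white line points at the green mark, so that the gas is let through. Then put the washed knob that lies on the worktop back on the bare burner spindle, turned so that the flat in its bore matches the flat of the spindle and pushed fully home. Press it in all the way against the valve spring and finish like that, still holding it pressed in as one does while the flame catches, with the timer still on the mark and the food tin, salt shaker and spice jar left standing where they are.

Things in the scene. Friction and masses are not known exactly. Their poses are not given: they have to be found in the camera images.
- hob: Cream one-burner gas hob, fixed, 300 mm deep (x), 270 wide (y), panel 60 mm above the worktop. Origin under its centre; x away from its front edge, y to its left, z up. Burner and black pan support: centre x = +40 mm, 105 mm high, its foot ring reaching to x = -56 mm. On the front strip (x = -108 mm): left (y = +66 mm) the black timer dial, right (y = -66 mm) the bare steel spindle.
- timer (a joint): Angle (rad) of the timer dial, growing clockwise seen from above; at 0 the white line points straight back (hob +x). Black strokes every 20 degrees; the one wide green stroke, the mark, is at 1.745 (100 degrees clockwise: line to the right). Range 0 to 5.2, light friction (0.04 N m); it stays where it is left. Starts at 0.30 to 1.15.
- timer_grip (a point): Point on the timer dial's axis inside its grip bar, 90 mm above the worktop, 28 above the dial's underside. x along the bar to the white line (turns with the dial), z up. Black dial: skirt 42 mm across, 17 high; on it a grip bar 39 mm long (x), 14 wide (y), from 17 to 37 mm above the underside.
- timer_mark (a point): The green stroke (4 x 11 mm) printed on the hob beside the timer dial, 30 mm from the dial's axis.
- knob: The loose burner knob, black, 36 to 63 g, upright on the worktop left of the hob. Origin centre of its underside, z up. Skirt 42 mm across, 17 high; grip bar 39 mm long (x), 14 wide (y), 17 to 37 mm above the underside. White line on the bar top, at its +x end. Underside: D-shaped blind bore on the axis, 13.5 mm across, 15 deep, flat on the +x side (under the white line), 3.75 mm off axis.
- spindle_tip (a point): Centre of the tip of the burner spindle, a steel D-shaft, 82 mm above the worktop (22 above the panel) at rest. 12 mm across, flat 3 mm off axis on the +x side; x points out of the flat, z up; last 2 mm of the tip tapered. Turns with friction 0.06 N m. The knob goes on with its +x within 8 degrees of this x; home = its underside 15 mm below the tip (bore floor on the tip).
- valve (a joint): How far the spindle is pressed down into the gas valve (m): 0 at rest, 0.005 at its stop. A spring pushes back with 4 N at the start and 8 N at the stop.
- salt_shaker: Bystander: salt shaker with a grey top, 44 mm across, 90 mm high, left of the hob towards the back. Origin at its foot.
- spice_jar: Bystander: spice jar with a red lid, 45 mm across, 106 mm high, left of the hob towards the back. Origin at its foot.
- beans_tin: Bystander: tall food tin with a red and white label, 76 mm across, 110 mm high, left of the hob towards the back. Origin at its foot.

How it is judged:
On the way, in this order (a step that is already met when the one before it is completed fails the run):
1. the timer dial's white line points at the green mark (within 7 degrees) (value of joint timer between 1.623 and 1.867 rad and velocity of joint timer between -0.1 and 0.1 rad/s), for 0.2 s.
2. the knob is on the spindle, flat to flat, fully home (within 2.5 mm) (z of knob in the frame of spindle_tip below -0.0125 m and horizontal distance between knob and spindle_tip below 0.003 m and angle between knob's own z axis and vertical below 0.12 rad), for 0.2 s.
At the end, for the whole second after the job is handed in: The timer stands within 7 degrees of the green mark; the knob sits on the spindle, upright, centred within 3 mm and home within 2.5 mm; the robot's fingers are on the knob and keep the valve pressed in by more than 3.5 of its 5 mm (all of step 2 and value of joint timer between 1.623 and 1.867 rad and value of joint valve above 0.0035 m and contact force between knob and the fingers above 1 N); the arm keeps its last pose, push and grip.
It fails at once if the food tin, salt shaker or spice jar is pushed more than 30 mm from its place or tipped (distance of any of salt_shaker, spice_jar, beans_tin from where it was at the start of the episode above 0.03 m or angle between any of salt_shaker, spice_jar, beans_tin's own z axis and vertical above 0.5 rad).
It also fails if it takes over 51 s, if anything falls off the work surface, if the arm or the gripper's body presses on something with over 40 N, if the wrist force passes 120 N, or if a joint passes its speed limit or range.

## Working session

There is one attempt and no reset: what is moved stays moved. The work goes in short steps, Python scripts to look and compute and a shell command to move; the robot and the scene stay as the last step left them, time stands still between calls to the robot, and variables do not carry over. Pictures are saved under pics/ and viewed, at most 13 in all, crops included, and the job is handed in when it is done.

```bash
mkdir -p pics; ls
python3 - <<'E'
from workcell import manip, eyes, hand_in
import cv2,numpy as np
o=manip.get_obs();print(o['clock'],o['position'],o['ee_rot'],o['grip_width'],manip.grasp_offset)
for n in("scene","top","wrist"):
    cv2.imwrite(f"pics/{n}0.png",eyes.camera(n));c=eyes.calibration(n);print(n,c)
E
```

```text
jog.py
pics
workcell.py
0.0 [0.22924472 0.58102444 0.23049136] [ 1.86774760e-01  9.82402490e-01 -7.25284948e-04 -1.01729415e-04] 0.9947483100128922 0.0187
scene {'fx': 523.7485035624143, 'fy': 523.7485035624143, 'cx': 330.888492382929, 'cy': 243.38230949808437, 'k1': -0.0830248529747418, 'world_from_camera': array([[-0.4213405 ,  0.47695147, -0.77135561, -0.16298213],
       [-0.90675475, -0.20619881,  0.36780141,  0.413129  ],
       [ 0.01637082,  0.85439999,  0.51935792,  0.57725011],
       [ 0.        ,  0.        ,  0.        ,  1.        ]])}
top {'fx': 503.1284172599807, 'fy': 503.1284172599807, 'cx': 322.26284659565573, 'cy': 238.01833597748845, 'k1': 0.004637516550936284, 'world_from_camera': array([[-0.02621631,  0.98483891, -0.17147897,  0.46858796],
       [-0.99965044, -0.02641478,  0.00112458,  0.05604272],
       [-0.00342205,  0.17144851,  0.98518714,  0.92474001],
       [ 0.        ,  0.        ,  0.        ,  1.        ]])}
wrist {'fx': 372.576669161436, 'fy': 372.576669161436, 'cx': 326.8740633384133, 'cy': 236.120613388682, 'k1': -0.030875623641804757, 'tool_from_camera': array([[ 1.97759910e-04,  9.50034983e-01,  3.12143383e-01,
         7.96373081e-02],
       [ 9.99999779e-01,  1.00561359e-05, -6.64161276e-04,
         7.53774869e-04],
       [-6.34115403e-04,  3.12143445e-01, -9.50034772e-01,
        -1.42614104e-01],
       [ 0.00000000e+00,  0.00000000e+00,  0.00000000e+00,
         1.00000000e+00]])}
```

View pics/top0.png

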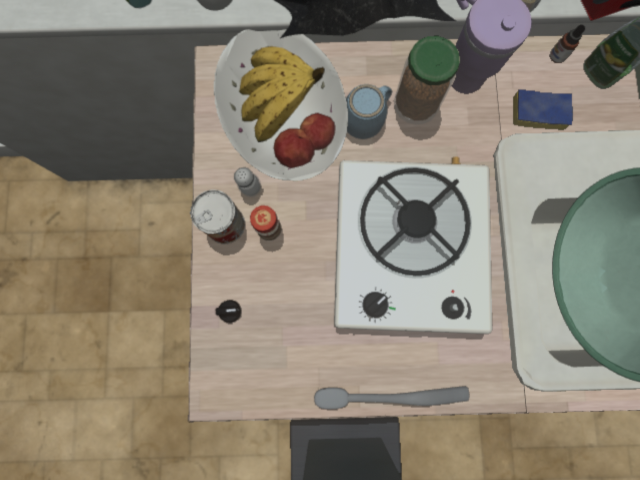

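View pics/scene0.png

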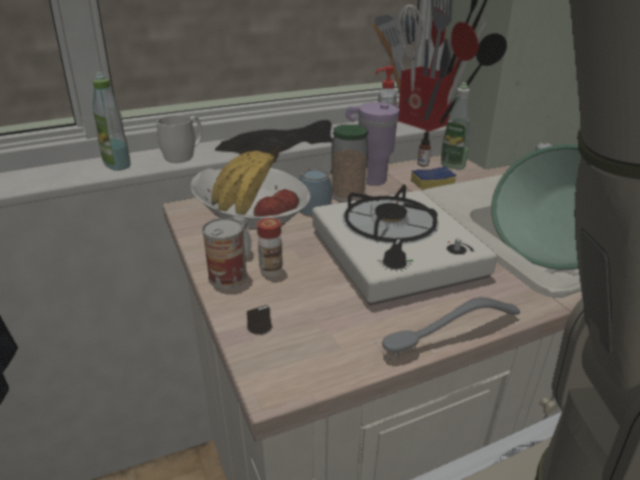

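Top: hob panel (340-490, 162-333), timer dial (376,304) with its line to the upper right, green mark (392,309), spindle (454,307), knob (230,311) with line pointing right. The bystanders are at upper left; the knob is clear of them.

```bash
cat > h.py <<'E'
from workcell import manip, eyes, hand_in
import cv2,numpy as np
from scipy.spatial.transform import Rotation as R
def K(c): return np.array([[c['fx'],0,c['cx']],[0,c['fy'],c['cy']],[0,0,1.]])
def wfc(n,o=None):
    c=eyes.calibration(n)
    if n!='wrist': return c['world_from_camera']
    T=np.eye(4);T[:3,:3]=R.from_quat(o['ee_rot']).as_matrix();T[:3,3]=o['position']
    return T@c['tool_from_camera']
def cast(n,uv,z,o=None):
    c=eyes.calibration(n);T=wfc(n,o)
    p=cv2.undistortPoints(np.array(uv,float).reshape(-1,1,2),K(c),np.array([c['k1'],0,0,0.]))[:,0]
    d=np.c_[p[:,0],-p[:,1],-np.ones(len(p))]@T[:3,:3].T
    return T[:3,3]+d*((z-T[2,3])/d[:,2])[:,None]
def proj(n,P,o=None):
    c=eyes.calibration(n);T=np.linalg.inv(wfc(n,o));q=np.atleast_2d(P)@T[:3,:3].T+T[:3,3]
    s=np.c_[q[:,0],-q[:,1]]/-q[:,2:];s=s*(1+c['k1']*(s**2).sum(1))[:,None]
    return s*[c['fx'],c['fy']]+[c['cx'],c['cy']]
def snap(name):
    o=manip.get_obs();i=eyes.camera('wrist');cv2.imwrite(f'pics/{name}.png',i);np.save(f'pics/{name}.npy',np.r_[o['position'],o['ee_rot']]);return i,o
def load(name):
    a=np.load(f'pics/{name}.npy');return cv2.imread(f'pics/{name}.png'),dict(position=a[:3],ee_rot=a[3:])
def shift(goal,yaw=None):
    """tool-axis shift to goal TCP; rotation to make tool y horizontal along yaw, z down"""
    o=manip.get_obs();M=R.from_quat(o['ee_rot']);print('clock',o['clock'],'pos',o['position'].round(4),'shift',M.inv().apply(np.array(goal)-o['position']).round(4))
    if yaw is not None:
        for s in(0,np.pi):
            y=np.array([np.cos(yaw+s),np.sin(yaw+s),0]);z=np.array([0,0,-1.]);x=np.cross(y,z)
            print('rotvec',(M.inv()*R.from_matrix(np.c_[x,y,z])).as_rotvec().round(4),'j7',o['joint_pos'][6].round(3))
E
python3 - <<'E'
from h import *
c=cast('top',[[341,163],[489,166],[491,331],[336,328]],.06);print(c.round(3))
print('dial',cast('top',[[376,304]],.09).round(3),'green',cast('top',[[392,309]],.06).round(3),'spin',cast('top',[[454,307]],.07).round(3),'knob',cast('top',[[230,311]],.03).round(3))
print(cast('top',[[235,310.5],[224,311]],.037))
E
```

```text
[[ 0.755  0.018  0.06 ]
 [ 0.742 -0.246  0.06 ]
 [ 0.452 -0.225  0.06 ]
 [ 0.464  0.036  0.06 ]]
dial [[ 0.501 -0.03   0.09 ]] green [[ 0.493 -0.06   0.06 ]] spin [[ 0.494 -0.163  0.07 ]] knob [[0.498 0.221 0.03 ]]
[[0.49865212 0.21086391 0.037     ]
 [0.4982974  0.23008291 0.037     ]]
```

View pics/wrist0.png

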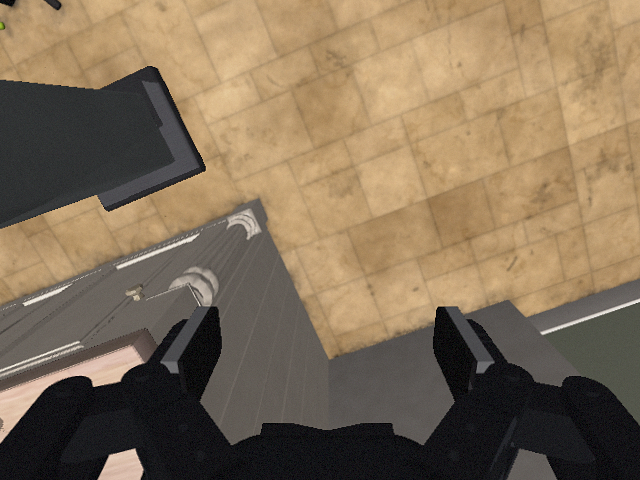

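Wrist camera: image up is tool +x (towards the robot); the view is only floor and the worktop's corner, as expected. Next move over the knob.

Run:
```python
from h import *
shift([.49,.221,.23],np.pi/2)
```

```text
clock 0.15 pos [0.2293 0.5811 0.2307] shift [-0.3747 -0.2393  0.001 ]
rotvec [-1.100e-03 -2.000e-04 -3.758e-01] j7 -0.088
rotvec [-2.0000e-04  1.5000e-03  2.7658e+00] j7 -0.088
```

Careful with the scale: turns go in shares of pi rad. That gives: -0.376 rad / 3.1416 = -0.1197.

```bash
echo '[0, 0, -0.0318, -0.05, -0.03, 0, 1, 0, 0, -0.0637, -0.1, -0.065, 0, 1, 0, 0, -0.1197, -0.16, -0.1, 0, 1, 0, 0, -0.1197, -0.21, -0.135, 0, 1, 0, 0, -0.1197, -0.265, -0.17, 0, 1, 0, 0, -0.1197, -0.315, -0.2, 0, 1, 0, 0, -0.1197, -0.36, -0.23, 0, 1, 0, 0, -0.1197, -0.375, -0.239, 0, 1, 0, 0, -0.1197, -0.375, -0.239, 0, 1, 0, 0, -0.1197, -0.375, -0.239, 0, 1, 0, 0, -0.1197, -0.375, -0.239, 0, 1]' | python3 jog.py
python3 - <<'E'
from h import *
snap('wk')
shift([.50,-.10,.23],np.pi/2)
E
```

```text
clock: 1.52
position: [0.4896, 0.2231, 0.2312]
ee_rot: [-0.002, 1.0, 0.0, -0.0]
ft_force: [0.7, 0.3, -0.4]
grip_width: 1.0
grasp_force: 0.0
clock 1.575 pos [0.4897 0.2228 0.2313] shift [-0.0094 -0.3229  0.0012]
rotvec [ 0.0002 -0.0002  0.0026] j7 1.084
rotvec [ 4.000e-04  4.000e-04 -3.139e+00] j7 1.084
```

View pics/wk.png

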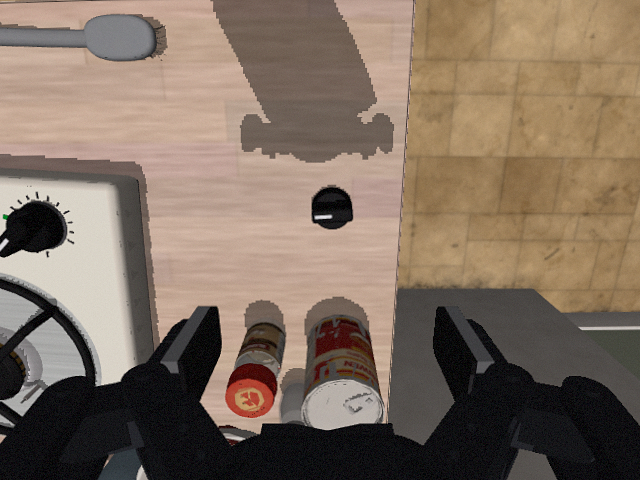

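Knob at (332,208), white line at its left end (314,218): points to world −y. Now look at the hob strip.

```bash
echo '[0, 0, 0, 0, -0.06, 0, 1, 0, 0, 0, 0, -0.12, 0, 1, 0, 0, 0, 0, -0.18, 0, 1, 0, 0, 0, 0, -0.24, 0, 1, 0, 0, 0, -0.01, -0.3, 0, 1, 0, 0, 0, -0.01, -0.32, 0, 1, 0, 0, 0, -0.01, -0.32, 0, 1, 0, 0, 0, -0.01, -0.32, 0, 1]' | python3 jog.py
python3 - <<'E'
from h import *
i,o=snap('wh')
for n,z in (('wk',.037),('wh',.097)):
    i,o=load(n)
    pk=proj('wrist',[[.498,.221,.03]] if n=='wk' else [[.501,-.03,.08],[.494,-.163,.07]],o);print(n,pk.round(0))
    hsv=cv2.cvtColor(i,cv2.COLOR_BGR2HSV)
i,o=load('wh')
cv2.imwrite('pics/crop1.png',cv2.resize(i[90:330,130:530],(800,480),interpolation=cv2.INTER_CUBIC))
E
```

```text
clock: 2.58
position: [0.5007, -0.0967, 0.2312]
ee_rot: [-0.001, 1.0, 0.0, -0.0]
ft_force: [0.8, 0.6, 0.2]
grip_width: 1.0
grasp_force: 0.0
wk [[324. 211.]]
wh [[407. 217.]
 [247. 205.]]
```

View pics/crop1.png

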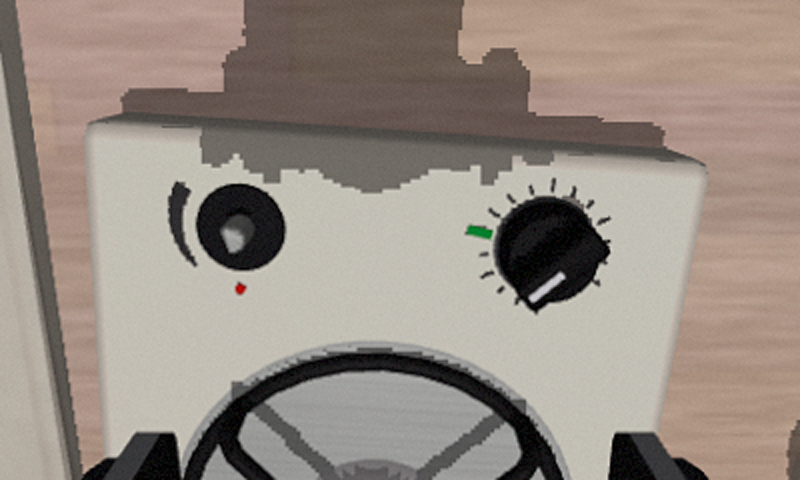

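Crop (offset 130,90, scale ×2): spindle ring (241,227) with the bright flat at lower left of the shaft (233,240), timer line from (563,275) to (532,300), green mark (480,231).

```bash
cat >> h.py <<'E'
def blob(m,near):
    m=m.astype(np.uint8)
    n,l,s,c=cv2.connectedComponentsWithStats(m)
    k=[j for j in range(1,n) if s[j,4]>8];j=min(k,key=lambda j:np.hypot(*(c[j]-near)))
    cn=max(cv2.findContours((l==j).astype(np.uint8),cv2.RETR_EXTERNAL,cv2.CHAIN_APPROX_NONE)[0],key=len)
    return c[j],s[j],cn[:,0].astype(float)
E
python3 - <<'E'
from h import *
i,o=load('wh')
g=cv2.cvtColor(i,cv2.COLOR_BGR2GRAY);b,gr,r=[i[...,k].astype(int) for k in range(3)]
gc,s,_=blob((gr>r+40)&(gr>b+30),(370,205));G=cast('wrist',[gc],.06,o)[0];print('green',gc,s,G)
rc,s,_=blob((r>gr+60),(250,234));print('red',rc,cast('wrist',[rc],.06,o)[0])
# ring
c,s,cn=blob(g<60,(250,203));e=cv2.minEnclosingCircle(cn.astype(np.float32));
W=cast('wrist',cn,.061,o)[:,:2];e=cv2.minEnclosingCircle(W.astype(np.float32));print('ring',c,s,e)
m=np.zeros_like(g);m[222:250,388:420]=1
c,s,cn=blob((g>150)&(m>0),(404,233));L=cast('wrist',cn,.099,o)
rect=cv2.fitLine(L[:,:2].astype(np.float32),cv2.DIST_L2,0,.01,.01).ravel();print('line',c,s,L.mean(0),rect,np.degrees(np.arctan2(rect[1],rect[0])))
t=(L[:,:2]-rect[2:])@rect[:2];print('ends',rect[2:]+t.min()*rect[:2],rect[2:]+t.max()*rect[:2])
E
```

```text
green [369.40350877 205.68421053] [363 203  13   7  57] [ 0.49665945 -0.05915885  0.06      ]
red [249.75 234.15] [ 0.52275306 -0.16416975  0.06      ]
ring [250.36064319 202.50918836] [ 228  182   44   43 1306] ((0.49457159638404846, -0.16210679709911346), 0.018987879157066345)
line [403.015625 233.328125] [395 227  17  14  64] [ 0.50907611 -0.03670112  0.099     ] [ 0.65667665 -0.75417227  0.5090761  -0.03670112] -48.953094
ends [ 0.50409058 -0.03097539] [ 0.51415579 -0.04253495]
```

Run:
```python
from h import *
shift([.5022,-.030,.083],np.radians(41))
```

```text
clock 2.625 pos [ 0.5007 -0.0966  0.2312] shift [-0.0017  0.0665  0.1483]
rotvec [ 4.000e-04 -3.000e-04  8.582e-01] j7 1.707
rotvec [ 4.0000e-04  5.0000e-04 -2.2834e+00] j7 1.707
```

In the tool's units: 0.858 rad / 3.1416 = 0.2731.

```bash
echo '[0, 0, 0.0573, 0, 0.03, 0, 0.45, 0, 0, 0.1146, -0.0017, 0.06, 0.03, 0.45, 0, 0, 0.1719, -0.0017, 0.0665, 0.07, 0.45, 0, 0, 0.2292, -0.0017, 0.0665, 0.1, 0.45, 0, 0, 0.2731, -0.0017, 0.0665, 0.12, 0.45, 0, 0, 0.2731, -0.0017, 0.0665, 0.12, 0.45, 0, 0, 0.2731, -0.0017, 0.0665, 0.12, 0.45]' | python3 jog.py
python3 - <<'E'
from h import *
snap('wt'); shift([.5022,-.030,.083],np.radians(41))
E
```

```text
clock: 3.5
position: [0.5028, -0.0313, 0.1122]
ee_rot: [0.414, 0.91, 0.0, 0.0]
ft_force: [-0.0, 0.8, 0.3]
grip_width: 0.454
grasp_force: 0.0
clock 3.55 pos [ 0.5029 -0.0315  0.1124] shift [0.0016 0.0004 0.0294]
rotvec [0.0015 0.0007 0.0008] j7 0.766
rotvec [-1.1000e-03  2.3000e-03 -3.1407e+00] j7 0.766
```

View pics/wt.png

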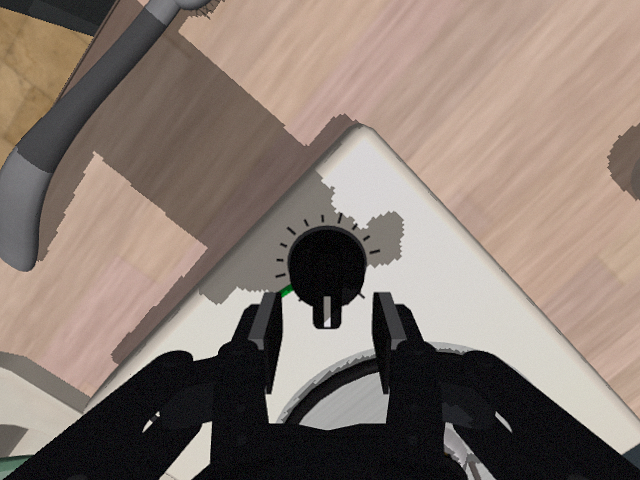

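The bar (column 327, vertical) is centred between the fingers (277…379) and aligned. Descend, grip, and turn.

In the tool's units: 0.95 rad / 3.1416 = 0.3024.

```bash
echo '[0, 0, 0, 0.001, 0, 0.015, 0.45, 0, 0, 0, 0.0016, 0, 0.029, 0.45, 0, 0, 0, 0.0016, 0, 0.029, 0.45, 0, 0, 0, 0.0016, 0, 0.029, 0, 0, 0, 0, 0.0016, 0, 0.029, 0, 0, 0, 0, 0.0016, 0, 0.029, 0, 0, 0, 0, 0.0016, 0, 0.029, 0]' | python3 jog.py 30
echo '[0, 0, 0.0382, 0, 0, 0, 0, 0, 0, 0.0764, 0, 0, 0, 0, 0, 0, 0.1146, 0, 0, 0, 0, 0, 0, 0.1528, 0, 0, 0, 0, 0, 0, 0.191, 0, 0, 0, 0, 0, 0, 0.2292, 0, 0, 0, 0, 0, 0, 0.2674, 0, 0, 0, 0, 0, 0, 0.3024, 0, 0, 0, 0, 0, 0, 0.3024, 0, 0, 0, 0, 0, 0, 0.3024, 0, 0, 0, 0, 0, 0, 0.3024, 0, 0, 0, 0]' | python3 jog.py
```

```text
clock: 4.42
position: [0.5018, -0.0306, 0.0827]
ee_rot: [0.416, 0.909, 0.0, 0.001]
ft_force: [3.7, 1.9, 0.8]
grip_width: 0.156
grasp_force: 33.9
clock: 5.8
position: [0.5027, -0.0302, 0.0827]
ee_rot: [0.786, 0.619, 0.001, 0.001]
ft_force: [8.6, 2.4, -4.6]
grip_width: 0.152
grasp_force: 33.2
```

```bash
echo '[0, 0, 0, 0, 0, 0, 0.4, 0, 0, 0, 0, 0, 0, 0.4, 0, 0, 0, 0, 0, -0.02, 0.4, 0, 0, 0, 0, 0, -0.05, 0.4, 0, 0, 0, 0, 0, -0.09, 0.4, 0, 0, 0, 0, 0, -0.12, 0.4, 0, 0, 0, -0.02, 0, -0.12, 0.4, 0, 0, 0, -0.02, 0, -0.12, 0.4]' | python3 jog.py
python3 - <<'E'
from h import *
i,o=snap('wt2')
print(proj('wrist',[[.5022,-.03,.099],[.494,-.162,.08]],o).round())
shift([.4946,-.162,.15],np.pi/2)
cv2.imwrite('pics/crop2.png',cv2.resize(i[100:400,120:520],(800,600),interpolation=cv2.INTER_CUBIC))
E
```

```text
clock: 6.8
position: [0.4956, -0.0522, 0.2017]
ee_rot: [0.787, 0.617, -0.0, -0.0]
ft_force: [-0.0, -0.7, 0.5]
grip_width: 0.395
grasp_force: 0.0
[[328. 204.]
 [356. 351.]]
clock 6.85 pos [ 0.4957 -0.0511  0.2014] shift [-0.1079  0.0253  0.0514]
rotvec [-1.3000e-03 -1.1000e-03 -1.8097e+00] j7 -0.188
rotvec [-1.1000e-03  1.2000e-03  1.3319e+00] j7 -0.188
```

View pics/crop2.png

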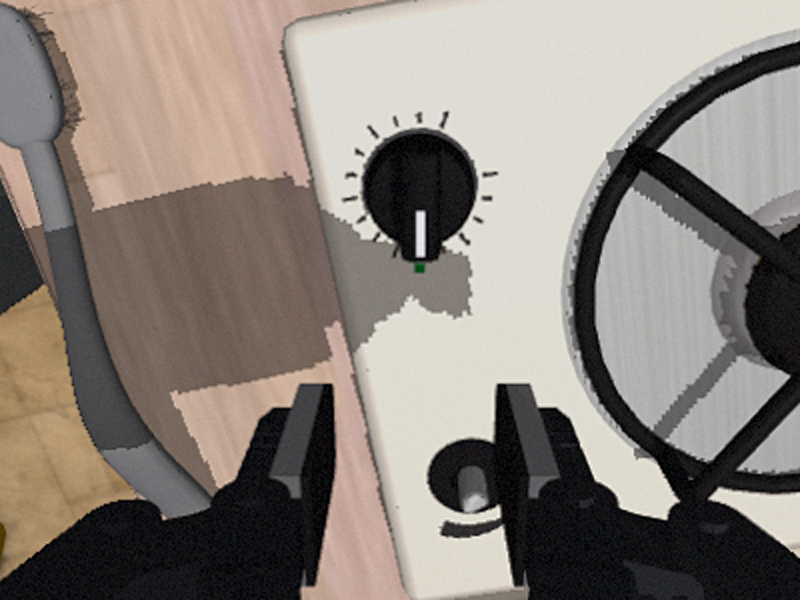

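The white line points at the green mark (columns 420 vs 419). The spindle is at (470,485); now a near-vertical close look at it.

Run:
```python
from h import *
shift([.476,-.238,.135])
```

```text
clock 6.85 pos [ 0.4957 -0.0511  0.2014] shift [-0.1862  0.0252  0.0664]
```

```bash
echo '[0, 0, 0, -0.05, 0.01, 0, 0.4, 0, 0, 0, -0.1, 0.02, 0.01, 0.4, 0, 0, 0, -0.15, 0.025, 0.03, 0.4, 0, 0, 0, -0.186, 0.025, 0.05, 0.4, 0, 0, 0, -0.186, 0.025, 0.066, 0.4, 0, 0, 0, -0.186, 0.025, 0.066, 0.4, 0, 0, 0, -0.186, 0.025, 0.066, 0.4, 0, 0, 0, -0.186, 0.025, 0.066, 0.4]' | python3 jog.py
python3 - <<'E'
from h import *
i,o=snap('ws')
print(o['position'])
p=proj('wrist',[[.4946,-.162,.082]],o)[0].round().astype(int);print(p)
x,y=p;y0=max(0,y-50);x0=x-60
print(x0,y0);cv2.imwrite('pics/crop3.png',cv2.resize(i[y0:y0+90,x0:x0+120],(800,600),interpolation=cv2.INTER_CUBIC))
E
```

```text
clock: 7.85
position: [0.4779, -0.2361, 0.1369]
ee_rot: [0.785, 0.619, 0.0, 0.0]
ft_force: [-0.2, -0.4, -0.2]
grip_width: 0.397
grasp_force: 0.0
[ 0.4778716  -0.23614459  0.1368789 ]
[324 124]
264 74
```

View pics/crop3.png

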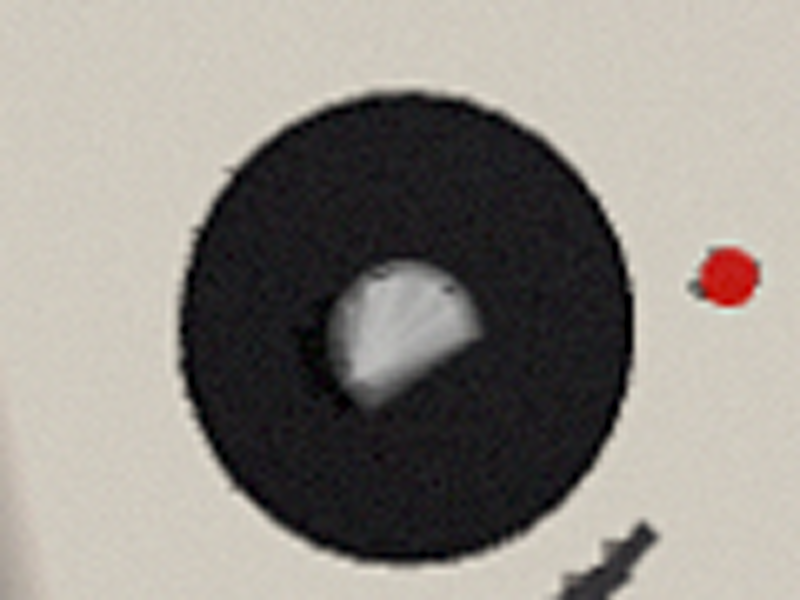

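Clear D: flat edge from (372,408) to (484,332) in the crop (facing lower right), round side up-left; ring centre about (407,328).

Run:
```python
from h import *
i,o=load('ws')
g=cv2.cvtColor(i,cv2.COLOR_BGR2GRAY);sub=np.zeros_like(g);sub[105:145,308:345]=1
big=cv2.resize(g*sub,None,fx=6,fy=6,interpolation=cv2.INTER_CUBIC)
c,s,cn=blob(big>90,(324*6,124*6));cn=(cn+.5)/6-.5
W=cast('wrist',cn,.081,o)[:,:2]
a,b=cast('wrist',[[264+484/6.667-.5,74+332/6.667-.5],[264+372/6.667-.5,74+408/6.667-.5]],.081,o)[:,:2]
d=(b-a)/np.linalg.norm(b-a);n=np.array([-d[1],d[0]])
m=W.mean(0);n=n if n@(a-m)>0 else -n
t=(W-a)@d;L=np.linalg.norm(b-a);dist=(W-a)@n
F=W[(t>.15*L)&(t<.85*L)&(abs(dist)<.0012)]
l=cv2.fitLine(F.astype(np.float32),cv2.DIST_L2,0,.01,.01).ravel();d=l[:2];n=np.array([-d[1],d[0]]);n=n if n@(a-m)>0 else -n
A=W[(W-l[2:])@n<-.002]
s=np.linalg.lstsq(np.c_[2*A,np.ones(len(A))],(A**2).sum(1),rcond=None)[0];r=np.sqrt(s[2]+s[0]**2+s[1]**2)
print('centre',s[:2],'r',r,'flat dist',(l[2:]-s[:2])@n,'flat yaw',np.degrees(np.arctan2(n[1],n[0])),len(F))
c,_,cn=blob(g<60,(325,123));R_=cast('wrist',cv2.convexHull(cn.astype(np.float32))[:,0],.061,o)[:,:2]
print('ring',cv2.minEnclosingCircle(R_.astype(np.float32)))
# knob from 'wk'
i,o=load('wk');g=cv2.cvtColor(i,cv2.COLOR_BGR2GRAY);sub=np.zeros_like(g);sub[180:235,305:360]=1
c,s,cn=blob((g>150)&(sub>0)&(i.max(2).astype(int)-i.min(2)<25),(322,217));Lw=cast('wrist',cn,.037,o)[:,:2]
f=cv2.fitLine(Lw.astype(np.float32),cv2.DIST_L2,0,.01,.01).ravel();print('line',c,s,Lw.min(0),Lw.max(0),np.degrees(np.arctan2(f[1],f[0])))
c,s,cn=blob((g<60)&(sub>0),(332,208));print('knob px',c,s,cast('wrist',[c],.015,o))
shift([.50,.14,.16],0)
```

```text
centre [ 0.49509823 -0.16190128] r 0.005076438511783964 flat dist 0.0026218023610930456 flat yaw -73.83606 74
ring ((0.49481484293937683, -0.16245052218437195), 0.019201258197426796)
line [322.78431373 216.66666667] [315 215  17   4  51] [0.49832537 0.21281703] [0.50126759 0.22778674] -85.04137
knob px [332.04021655 207.38360402] [ 312  187   41   42 1293] [[0.49637328 0.229055   0.015     ]]
clock 7.9 pos [ 0.4778 -0.2363  0.1368] shift [ 0.3711 -0.0662 -0.0231]
rotvec [ 0.001  -0.0003 -0.2358] j7 0.301
rotvec [-5.0000e-04 -1.5000e-03  2.9058e+00] j7 0.301
```

```bash
python3 - <<'E'
from h import *
shift([.490,.145,.14],np.radians(4))
E
echo '[0, 0, -0.0159, 0.02, 0, -0.03, 0.5, 0, 0, -0.0318, 0.06, -0.01, -0.06, 0.5, 0, 0, -0.0477, 0.115, -0.02, -0.06, 0.5, 0, 0, -0.0637, 0.17, -0.03, -0.06, 0.5, 0, 0, -0.0796, 0.225, -0.04, -0.06, 0.5, 0, 0, -0.0955, 0.28, -0.06, -0.05, 0.5, 0, 0, -0.0971, 0.335, -0.07, -0.03, 0.5, 0, 0, -0.0971, 0.374, -0.077, -0.003, 0.5, 0, 0, -0.0971, 0.374, -0.077, -0.003, 0.5, 0, 0, -0.0971, 0.374, -0.077, -0.003, 0.5, 0, 0, -0.0971, 0.374, -0.077, -0.003, 0.5]' | python3 jog.py
python3 - <<'E'
from h import *
i,o=snap('wk2')
print(o['position'],(R.from_quat(o['ee_rot']).as_matrix()[:2,1]))
p=proj('wrist',[[.498,.226,.03]],o)[0].round().astype(int);print(p)
y0=max(0,p[1]-75);x0=p[0]-100;print(x0,y0)
cv2.imwrite('pics/crop4.png',cv2.resize(i[y0:y0+150,x0:x0+200],(800,600),interpolation=cv2.INTER_CUBIC))
E
```

```text
clock 7.9 pos [ 0.4778 -0.2363  0.1368] shift [ 0.3736 -0.0772 -0.0031]
rotvec [ 1.000e-03 -3.000e-04 -3.056e-01] j7 0.301
rotvec [-4.000e-04 -1.500e-03  2.836e+00] j7 0.301
clock: 9.28
position: [0.4907, 0.1436, 0.1402]
ee_rot: [0.683, 0.73, 0.001, 0.0]
ft_force: [0.6, -0.5, -0.6]
grip_width: 0.499
grasp_force: 0.0
[0.49072166 0.1435993  0.14021784] [0.99781645 0.06603286]
[345 113]
245 38
```

View pics/crop4.png

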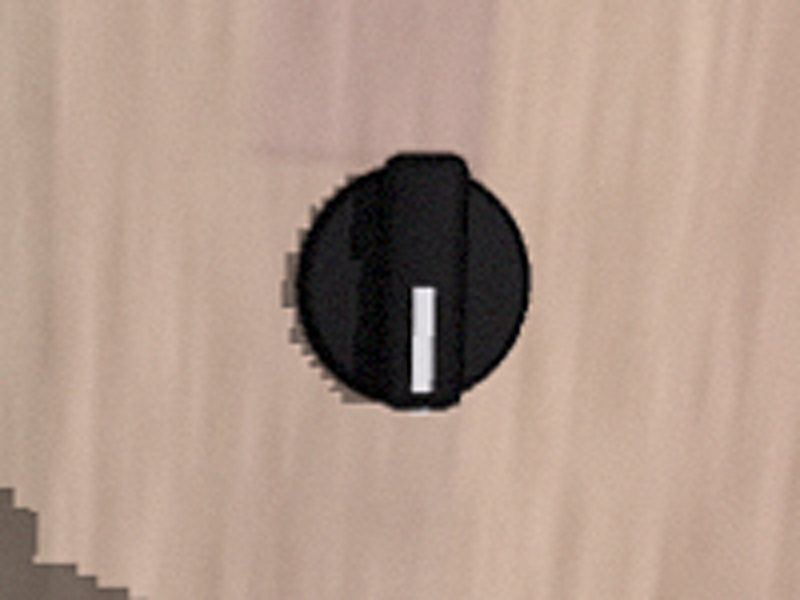

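Bar is nearly aligned with the image vertical: ends (427,155) and (422,408), white line (424,288)–(422,392).

Run:
```python
from h import *
i,o=load('wk2')
px=lambda *q:[[245+u/4-.5,38+v/4-.5] for u,v in q]
g=cv2.cvtColor(i,cv2.COLOR_BGR2GRAY);sub=np.zeros_like(g);sub[100:145,335:365]=1
c,s,cn=blob((g>120)&(sub>0)&(i.max(2).astype(int)-i.min(2)<25),(350,122));w=cast('wrist',cn,.037,o)[:,:2]
f=cv2.fitLine(w.astype(np.float32),cv2.DIST_L2,0,.01,.01).ravel();print(c,s,'line',np.degrees(np.arctan2(f[1],f[0])))
e=cast('wrist',px((427,155),(422,408)),.037,o)[:,:2];d=e[1]-e[0];print('bar',e,np.linalg.norm(d),np.degrees(np.arctan2(d[1],d[0])),e.mean(0))
print('skirt',cast('wrist',px((413,282)),.015,o))
k=e.mean(0)
shift([*k,.022],np.radians(4))
```

```text
[350.25352113 121.9084507 ] [348 110   6  26 142] line -86.77182
bar [[0.49977155 0.24742364]
 [0.50218447 0.20974437]] 0.037756451097291484 -86.33587240099622 [0.50097801 0.22858401]
skirt [[0.50035277 0.22925451 0.015     ]]
clock 9.325 pos [0.4906 0.1437 0.1402] shift [0.0839 0.0158 0.1182]
rotvec [ 0.0013 -0.0007 -0.0037] j7 -0.244
rotvec [-1.1000e-03 -2.1000e-03  3.1379e+00] j7 -0.244
```

```bash
echo '[0, 0, 0, 0.05, 0.01, 0, 0.5, 0, 0, 0, 0.084, 0.016, 0.03, 0.5, 0, 0, 0, 0.084, 0.016, 0.07, 0.5, 0, 0, 0, 0.084, 0.016, 0.1, 0.5, 0, 0, 0, 0.084, 0.016, 0.119, 0.5, 0, 0, 0, 0.084, 0.016, 0.119, 0.5, 0, 0, 0, 0.084, 0.016, 0.119, 0.5, 0, 0, 0, 0.084, 0.016, 0.119, 0, 0, 0, 0, 0.084, 0.016, 0.119, 0, 0, 0, 0, 0.084, 0.016, 0.119, 0, 0, 0, 0, 0.084, 0.016, 0.119, 0, 0, 0, 0, 0.084, 0.016, 0.119, 0]' | python3 jog.py 60
python3 - <<'E'
from h import *
o=manip.get_obs();print(o['position'],R.from_quat(o['ee_rot']).as_matrix()[:2,1],o['ft_force'],manip.get_obs()['torque'])
shift([.495,-.162,.15],np.radians(16.2))
E
```

```text
clock: 10.82
position: [0.5009, 0.23, 0.0213]
ee_rot: [0.683, 0.731, 0.001, 0.0]
ft_force: [-1.7, -0.5, 6.8]
grip_width: 0.149
grasp_force: 59.5
[0.50090195 0.23002769 0.02131312] [0.99767954 0.06807358] [-1.67672797 -0.49859268  6.80804804] [-0.17855597  0.2950304   0.02748808]
clock 10.825 pos [0.5009 0.23   0.0213] shift [-0.3906 -0.0324 -0.1291]
rotvec [ 0.0013 -0.0008 -0.2146] j7 -0.309
rotvec [-1.200e-03 -2.000e-03  2.927e+00] j7 -0.309
```

In the tool's units: -0.2146 rad / 3.1416 = -0.0683.

```bash
echo '[0, 0, 0, 0, 0, -0.05, 0, 0, 0, 0, 0, 0, -0.1, 0, 0, 0, 0, -0.01, 0, -0.14, 0, 0, 0, 0, -0.06, -0.005, -0.14, 0, 0, 0, -0.0159, -0.11, -0.01, -0.14, 0, 0, 0, -0.0318, -0.17, -0.015, -0.14, 0, 0, 0, -0.0477, -0.23, -0.02, -0.14, 0, 0, 0, -0.0637, -0.28, -0.024, -0.14, 0, 0, 0, -0.0683, -0.33, -0.03, -0.14, 0, 0, 0, -0.0683, -0.37, -0.032, -0.14, 0, 0, 0, -0.0683, -0.389, -0.0327, -0.14, 0, 0, 0, -0.0683, -0.389, -0.0327, -0.14, 0, 0, 0, -0.0683, -0.389, -0.0327, -0.14, 0, 0, 0, -0.0683, -0.389, -0.0327, -0.14, 0]' | python3 jog.py
python3 - <<'E'
from h import *
i,o=snap('wg')
shift([.4946,-.161,.111],np.radians(16.2));print(manip.get_obs()['ft_force'])
E
```

```text
clock: 12.58
position: [0.4943, -0.1594, 0.1603]
ee_rot: [0.6, 0.8, 0.0, -0.0]
ft_force: [-0.1, 0.1, -0.2]
grip_width: 0.151
grasp_force: 58.8
clock 12.625 pos [ 0.4944 -0.1596  0.1603] shift [-0.0014 -0.0002  0.0493]
rotvec [ 0.0002 -0.0004  0.0016] j7 0.613
rotvec [ 6.00e-04  3.00e-04 -3.14e+00] j7 0.613
[ 0.56259608 -0.67616144  0.0238524 ]
```

View pics/wg.png

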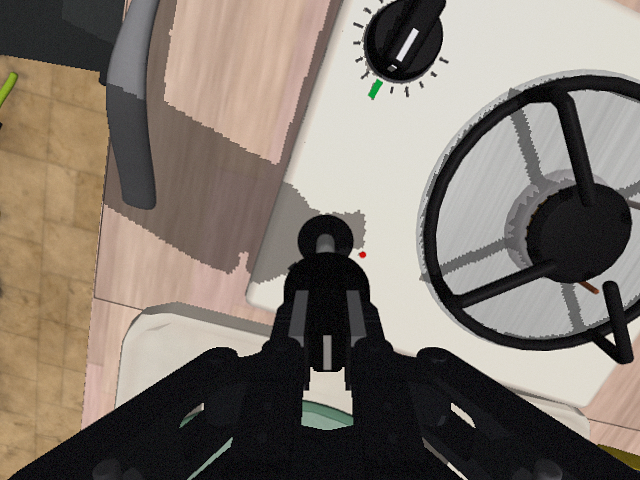

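The knob is held straight (columns 284–369, centred at 327), spindle at column 325 right behind it; timer still on the mark. Quick check of the along-bar offset, then descend.

```bash
python3 - <<'E'
from h import *
i,o=load('wg');M=R.from_quat(o['ee_rot'])
for uv,z in (([326.5,252],.156),([326.5,252],.139),([327,371],.176),([284,288],.15),([369,288],.15)):
    print(uv,z,M.inv().apply(cast('wrist',[uv],z,o)[0]-o['position']).round(4))
print('spindle tool',M.inv().apply(np.array([.4949,-.1622,.082])-o['position']).round(4), proj('wrist',[[.4949,-.1622,.082]],o))
E
echo '[0, 0, 0, -0.0014, 0, 0.03, 0, 0, 0, 0, -0.0014, 0, 0.049, 0, 0, 0, 0, -0.0014, 0, 0.055, 0, 0, 0, 0, -0.0014, 0, 0.055, 0, 0, 0, 0, -0.0014, 0, 0.059, 0, 0, 0, 0, -0.0014, 0, 0.059, 0, 0, 0, 0, -0.0014, 0, 0.059, 0]' | python3 jog.py
```

```text
[326.5, 252] 0.156 [0.0252 0.0007 0.0043]
[326.5, 252] 0.139 [0.0188 0.0007 0.0213]
[327, 371] 0.176 [-0.0192  0.0009 -0.0157]
[284, 288] 0.15 [ 0.0055 -0.0186  0.0103]
[369, 288] 0.15 [0.0055 0.0199 0.0103]
spindle tool [-0.0029 -0.0003  0.0783] [[324.99951677 252.38915574]]
clock: 13.5
position: [0.4947, -0.1621, 0.1015]
ee_rot: [0.6, 0.8, 0.0, 0.0]
ft_force: [0.6, 0.3, -0.5]
grip_width: 0.148
grasp_force: 58.8
```

```bash
echo '[0, 0, 0, 0, 0, 0.002, 0, 0, 0, 0, 0, 0, 0.003, 0, 0, 0, 0, 0, 0, 0.003, 0, 0, 0, 0, 0, 0, 0.003, 0]' | python3 jog.py; echo '[0, 0, 0, 0, 0, 0.0015, 0, 0, 0, 0, 0, 0, 0.003, 0, 0, 0, 0, 0, 0, 0.003, 0, 0, 0, 0, 0, 0, 0.003, 0]' | python3 jog.py; python3 -c "
from h import *
print(manip.get_obs()['torque'])"
```

```text
clock: 14.0
position: [0.4945, -0.162, 0.0982]
ee_rot: [0.6, 0.8, 0.0, -0.0]
ft_force: [-0.1, 0.3, -1.4]
grip_width: 0.147
grasp_force: 58.8
clock: 14.5
position: [0.4944, -0.162, 0.0951]
ee_rot: [0.6, 0.8, 0.0, -0.0]
ft_force: [-1.9, 1.4, -2.2]
grip_width: 0.146
grasp_force: 58.7
[0.30301884 0.14556887 0.000363  ]
```

Inserting freely (8 mm on, small forces). Continue to home, then press.

```bash
echo '[0, 0, 0, 0, 0, 0.002, 0, 0, 0, 0, 0, 0, 0.004, 0, 0, 0, 0, 0, 0, 0.006, 0, 0, 0, 0, 0, 0, 0.007, 0, 0, 0, 0, 0, 0, 0.007, 0, 0, 0, 0, 0, 0, 0.007, 0, 0, 0, 0, 0, 0, 0.007, 0]' | python3 jog.py; echo '[0, 0, 0, 0, 0, 0.0015, 0, 0, 0, 0, 0, 0, 0.003, 0, 0, 0, 0, 0, 0, 0.0045, 0, 0, 0, 0, 0, 0, 0.0045, 0, 0, 0, 0, 0, 0, 0.0045, 0]' | python3 jog.py
```

```text
clock: 15.38
position: [0.4945, -0.162, 0.0883]
ee_rot: [0.6, 0.8, 0.0, -0.0]
ft_force: [-3.4, 2.6, 3.7]
grip_width: 0.143
grasp_force: 59.4
clock: 16.0
position: [0.4948, -0.1621, 0.0848]
ee_rot: [0.601, 0.8, 0.0, -0.0]
ft_force: [-9.4, 4.7, 18.5]
grip_width: 0.145
grasp_force: 61.5
```

```bash
echo '[0, 0, 0, 0.0004, -0.0006, 0, 0, 0, 0, 0, 0.0004, -0.0006, 0, 0, 0, 0, 0, 0.0004, -0.0006, 0.0007, 0, 0, 0, 0, 0.0004, -0.0006, 0.0007, 0, 0, 0, 0, 0.0004, -0.0006, 0.0007, 0]' | python3 jog.py
python3 - <<'E'
from h import *
i,o=snap('we');ob=manip.get_obs();print(ob['position'],ob['ft_force'],ob['torque'],ob['grasp_force'])
print(proj('wrist',[[.4949,-.1622,.0620],[.5022,-.03,.099]],o))
t=eyes.camera('scene');cv2.imwrite('pics/sc2.png',t)
cv2.imwrite('pics/we2.png',np.hstack([cv2.resize(i[180:400,230:430],(400,440)),cv2.resize(i[0:220,330:530],(400,440))]))
E
```

```text
clock: 16.62
position: [0.4948, -0.1621, 0.0847]
ee_rot: [0.601, 0.8, 0.001, 0.001]
ft_force: [-8.9, 4.0, 23.4]
grip_width: 0.147
grasp_force: 62.1
[ 0.49474595 -0.16206203  0.0847027 ] [-8.12680484  4.68831497 23.82332186] [ 1.20030165  1.98594712 -0.00325324] 62.148937582969666
[[325.1531654  287.20641225]
 [472.00966702 -40.46780863]]
```

View pics/we2.png

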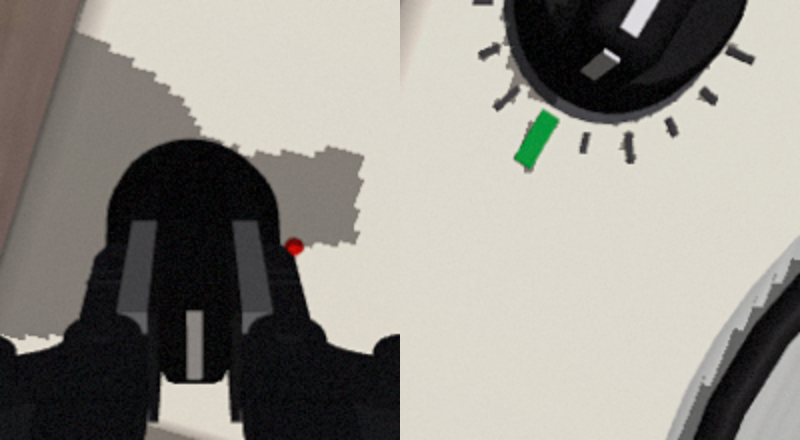

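The knob sits centred (white line straight), and the timer is on the mark. Side force suggests a slight offset; ease off 2 mm, correct sideways, and press again.

```bash
echo '[0, 0, 0, 0, 0, -0.002, 0, 0, 0, 0, 0, 0, -0.003, 0, 0, 0, 0, 0, 0, -0.003, 0, 0, 0, 0, 0, 0, -0.003, 0]' | python3 jog.py; echo '[0, 0, 0, 0.0004, -0.0006, 0, 0, 0, 0, 0, 0.0004, -0.0006, 0, 0, 0, 0, 0, 0.0004, -0.0006, 0, 0]' | python3 jog.py;echo '[0, 0, 0, 0.0004, -0.0006, 0, 0, 0, 0, 0, 0.0004, -0.0006, 0, 0, 0, 0, 0, 0.0004, -0.0006, 0, 0]' | python3 jog.py
```

```text
clock: 17.23
position: [0.4945, -0.162, 0.0864]
ee_rot: [0.6, 0.8, 0.0, 0.001]
ft_force: [-1.9, 2.9, 5.8]
grip_width: 0.146
grasp_force: 59.6
clock: 17.6
position: [0.4944, -0.162, 0.0867]
ee_rot: [0.6, 0.8, 0.001, 0.001]
ft_force: [-0.5, 2.0, 5.9]
grip_width: 0.147
grasp_force: 59.6
clock: 17.98
position: [0.4943, -0.1619, 0.0869]
ee_rot: [0.6, 0.8, 0.001, 0.002]
ft_force: [2.1, 1.5, 6.1]
grip_width: 0.145
grasp_force: 59.6
```

```bash
for k in 1 2 3; do echo '[0, 0, 0, 0, 0, 0.0007, 0, 0, 0, 0, 0, 0, 0.0007, 0, 0, 0, 0, 0, 0, 0.0007, 0]' | python3 jog.py | grep -E 'pos|ft'; done
```

```text
position: [0.4943, -0.1619, 0.0862]
ft_force: [1.6, 1.5, 6.0]
position: [0.4943, -0.1619, 0.0856]
ft_force: [1.1, 1.0, 6.3]
position: [0.4943, -0.1619, 0.0851]
ft_force: [0.3, 2.1, 8.6]
```

```bash
echo '[0, 0, 0, 0, 0, 0.0007, 0, 0, 0, 0, 0, 0, 0.0007, 0, 0, 0, 0, 0, 0, 0.0007, 0]' | python3 jog.py; echo '[0, 0, 0, 0, 0, 0.001, 0, 0, 0, 0, 0, 0, 0.001, 0, 0, 0, 0, 0, 0, 0.001, 0]' | python3 jog.py
python3 - <<'E'
from h import *
i,o=snap('wf')
for n in('wg','we','wf'):
    i,o=load(n);g=cv2.cvtColor(i,cv2.COLOR_BGR2GRAY);col=g[225:270,320:333].mean(1);
    j=np.argmax(-np.diff(col));sub=np.zeros_like(g);sub[325:375,318:336]=1
    c,s,_=blob((g>95)&(sub>0),(327,353));print(n,'skirt row',225+j,'line',c,s)
E
```

```text
clock: 19.48
position: [0.4944, -0.162, 0.0849]
ee_rot: [0.6, 0.8, 0.001, 0.002]
ft_force: [-2.9, 2.5, 15.5]
grip_width: 0.146
grasp_force: 61.1
clock: 19.85
position: [0.4946, -0.162, 0.0846]
ee_rot: [0.601, 0.8, 0.001, 0.002]
ft_force: [-5.7, 3.2, 25.1]
grip_width: 0.144
grasp_force: 62.5
wg skirt row 251 line [326.88163265 351.9755102 ] [323 335   8  35 245]
we skirt row 249 line [326.87295082 352.04508197] [323 336   8  34 244]
wf skirt row 249 line [326.9539749  352.29707113] [323 336   8  34 239]
```

Clear spring slope, then a hard stop at z≈0.085. To be sure that is the valve's full stroke, ease up in small steps to find where the spring force vanishes.

```bash
echo '[0, 0, 0, 0, 0, -0.002, 0, 0, 0, 0, 0, 0, -0.0038, 0, 0, 0, 0, 0, 0, -0.0038, 0, 0, 0, 0, 0, 0, -0.0038, 0]' | python3 jog.py | grep -E 'pos|ft'; for k in 1 2 3 4 5 6 7; do echo '[0, 0, 0, 0, 0, -0.0006, 0, 0, 0, 0, 0, 0, -0.0006, 0]' | python3 jog.py | grep -E 'pos|ft'; done
```

```text
position: [0.4943, -0.1619, 0.0869]
ft_force: [2.7, 0.6, 5.3]
position: [0.4942, -0.1619, 0.0875]
ft_force: [3.5, -0.2, 5.1]
position: [0.4933, -0.1619, 0.0877]
ft_force: [4.8, -0.0, 5.1]
position: [0.493, -0.1617, 0.0882]
ft_force: [5.8, -0.0, 5.1]
position: [0.493, -0.1617, 0.0887]
ft_force: [5.0, -1.1, 4.1]
position: [0.493, -0.1617, 0.0893]
ft_force: [5.3, -1.2, 3.4]
position: [0.493, -0.1617, 0.0898]
ft_force: [6.7, -0.2, 3.3]
position: [0.4928, -0.1616, 0.0902]
ft_force: [6.7, -1.6, 2.4]
```

Spring force continues down to ~0.090, so the 0.085 stop is the full 5 mm. Re-centre slightly and press home for good.

```bash
echo '[0, 0, 0, -0.0004, 0.001, 0, 0, 0, 0, 0, -0.0004, 0.001, 0, 0, 0, 0, 0, -0.0004, 0.001, 0.002, 0, 0, 0, 0, -0.0004, 0.001, 0.004, 0, 0, 0, 0, -0.0004, 0.001, 0.006, 0, 0, 0, 0, -0.0004, 0.001, 0.0072, 0, 0, 0, 0, -0.0004, 0.001, 0.0072, 0, 0, 0, 0, -0.0004, 0.001, 0.0072, 0, 0, 0, 0, -0.0004, 0.001, 0.0072, 0]' | python3 jog.py
python3 - <<'E'
from h import *
i,o=snap('wz');ob=manip.get_obs();print(ob['clock'],ob['position'],ob['ft_force'],ob['joint_velocities'].round(3))
cv2.imwrite('pics/wz2.png',np.hstack([cv2.resize(i[180:400,230:430],(400,440)),cv2.resize(i[0:220,330:530],(400,440))]))
E
```

```text
clock: 23.28
position: [0.4935, -0.1617, 0.0846]
ee_rot: [0.601, 0.799, 0.0, -0.0]
ft_force: [-7.8, 2.0, 28.0]
grip_width: 0.146
grasp_force: 62.7
23.325 [ 0.49352131 -0.16172399  0.08458578] [-8.23401167  2.32740098 27.42533611] [ 0.     0.001 -0.001 -0.002  0.001  0.001 -0.001]
```

View pics/wz2.png

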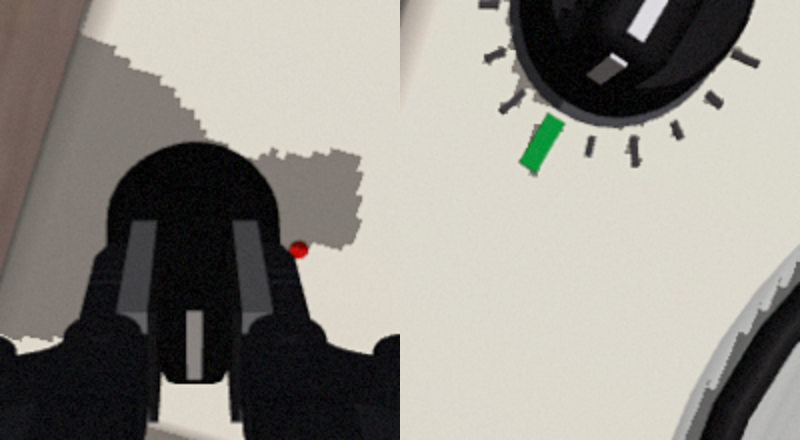

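The knob is upright in the grip, against the hard stop at 27 N and static, and the timer is on the mark. Handing in.

```bash
python3 -c "
from workcell import manip, eyes, hand_in
print(hand_in())"
```

```text
the job is handed in; nothing more can be done
None
```

I handed the job in at about 23 s of the 51 s, with no verdict returned: the timer line is on the green mark, and the knob is home on the spindle, held pressed with about 27 N against what the force readings show to be the valve stop; I saw no contact with the bystanders but did not re-check them at the end.

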